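Turn the bar-tool carousel until the wet strainer hangs over the drip dish

ROBOT

A 6-joint arm with a two-finger parallel gripper is mounted at the origin on the work surface. World frame = base frame: x ahead of the robot, y to its left, z up, the work surface at z = 0. Lengths are in mm, angles in rad, forces in N, time in s.
With the tool pointing down it reaches from about 275 to 1000 mm from the base axis. Payload 8.4 kg.
Tool frame: the origin (TCP) lies on the centre line of the jaws, within the pads' length; the fingertips stand 11 mm ahead of it and the grasp point (between the pads) lies 8 mm behind it; z points along the fingers, x is the direction in which the jaws open and shut, and the axes are right-handed (so a half turn about z gives the same grasp; the last joint's range is limited). The gripper opens to 85 mm and grips with 20 to 120 N. Pads are 22 mm wide; open, the fingers measure 114 mm over their backs; the gripper's body (76 mm by 85 mm) begins 54 mm behind the grasp point. The pads swing forward as they close: fully open they stand 13 mm farther back than shut.
Start: joints at [1.169, 0.353, 1.633, -0, 1.155, -0.002], TCP at [243.27, 575.715, 242.281] pointing down, gripper open.
Joint ranges: [-2.63, 2.63], [-0.92, 2.1], [0.06, 2.66], [-1.3, 4.44], [0, 2.69], [-3.02, 3.02]. Speed limits (rad/s): [2.22, 2.22, 2.79, 3.14, 3.14, 3.14].

INTERFACE

Orientations are given as a 3x3 rotation matrix whose columns are the frame's x, y, z axes.
In Python, from plant import bot, vision gives the robot as it stands.
- The arm moves only by the tool arm_command, never from a script. Its argument "series" is a list that holds one entry, the list of rows, each a list of 7 numbers: the closure, from 0 (fully open) to 1 (shut), then the shift along the world's x, y, z in cm, then the turn, a rotation vector about the world's x, y, z in rad. In form: [[[claw, dx, dy, dz, ax, ay, az], ...]]. A call has 1 to 12 rows; each row is the pose to reach, as a shift and turn from the pose measured when the call began; what a row does not reach only later rows make up. A row lasts 1/12 s, in which the tool goes at most 41.7 mm and 7.16 degrees, less where a joint would pass 70% of its speed; a pose out of reach is approached as far as the arm can. A call with a gripper value outside its range is refused whole. The fingers move at their own pace and stop on an object; "newtons" is the grip in N (left out, the last holds). Time passes only in rows, so rows that repeat a pose let the fingers close. It gives the time, the measured TCP pose, the force and the opening at its end, in the units of the state.
- bot.read_state(): the state, without advancing time (a new reading comes with each control period).
- vision.grab_frame(name): name is "side" or "top"; returns a dict with "image" (400x640x3 uint8, red, green, blue), "fx", "fy", "cx", "cy" (pixels), "camera_from_world" (4x4, takes a point from world to camera coordinates). Camera axes: x right, y down, z forward; pixel columns grow to the right and rows downward; lengths in mm; the calibration is good to about 2 mm. A picture is of the moment at which its call begins. There is no depth.
- bot.finish_job(): hands the job in, once; it reports no verdict.
The state is a dict: "time_s": time; "q": joint angles; "joint_vel": joint speeds; "effort": joint torques, N m; "position": TCP position; "tool_rot": TCP orientation; "wrist_force": force on the tool from outside, world axes, zero at the start; "wrist_torque": the same for the moment, N m; "finger_gap": finger opening in mm.
Only numpy, scipy, OpenCV 4.12 (cv2) and the standard library are available. Lean on these libraries where they do the work, as an engineer would, in place of code of your own. Each camera call takes 0.05 s, during which the arm holds its last target.

TASK

The Hawthorne strainer (the one with the coil spring) has just been rinsed and is dripping: turn the tool carousel, either way round, by gently pushing on its spokes with a fingertip, until the strainer hangs still over the middle of the round drip dish. Push only the spokes, not the tools, and do not grip, lift, shift or tip anything: the carousel's foot, the drip dish and all the other things on the trolley stay where they stand.

Things in the scene. Friction and masses are not known exactly. Their poses are not given: they have to be found in the camera images.
- carousel: Free-standing bar-tool carousel, 2 kg, not fastened down. Origin: centre of the underside of its round dark foot (124 mm across, 21 mm high), z up. A fixed 16 mm post rises on its z axis and carries a wheel of five spokes on a bearing, 285 mm above the trolley; the post's domed cap ends 310 mm up. Its x axis points at the drip dish.
- foot_rim (a point): Point on the foot of the carousel, 60 mm from the axis along the carousel's x axis; it moves only if the foot itself is shifted or turned.
- axis_top (a point): Point on the wheel's vertical axis at the height of the spokes' centre lines (285 mm above the trolley top).
- wheel (a joint): Turn of the spoked wheel about its vertical axis relative to the foot, rad, growing anticlockwise seen from above; turns freely both ways with light bearing friction (about 0.6 N of push at 85 mm from the axis) and stays where it is left, coasting a few degrees at most if pushed slowly. 0 (or any whole turn, 6.283) is the strainer over the drip dish.
- spoke0 (a point): Point on the centre line of the spoke that carries the strainer, 85 mm from the axis, where a finger can push sideways. Each of the five spokes is a straight level round steel rod 8 mm thick, from the 34 mm hub to an upturned tip (up to 16 mm above the rod) 152 mm from the axis; spokes are 72 degrees apart. The gaps between the spokes are free for a finger entering from above, out to about 110 mm from the axis.
- spoke1 (a point): The same point on the spoke that carries the bar spoon.
- spoke2 (a point): The same point on the spoke that carries the muddler.
- spoke3 (a point): The same point on the spoke that carries the bottle opener.
- spoke4 (a point): The same point on the spoke that carries the ice tongs.
- strainer: Hawthorne strainer, bright steel: a round perforated plate 72 mm across edged below with a coil spring, on a flat 19 mm handle. It hangs by its eye from spoke 0, broad face outwards, 135 mm from the axis, and swings along the wheel's rim. Origin: on the spoke's centre line at the eye; z up along the handle when it hangs still; lowest point 173 mm below.
- strainer_head (a point): Centre of the strainer's round head, 135 mm below the spoke when hanging still.
- bar_spoon: Thin twisted steel bar spoon, 240 mm long, hanging from spoke 1 (72 degrees anticlockwise from the strainer, seen from above), 135 mm from the axis. Origin at its eye on the spoke, z up when still.
- muddler: Dark wooden muddler, 195 mm long, 36 mm thick below, hanging from spoke 2. Origin at its eye on the spoke, z up when still.
- bottle_opener: Flat dark steel bar-blade bottle opener, 187 mm long, 38 mm wide, hanging from spoke 3. Origin at its eye on the spoke, z up when still.
- ice_tongs: Brass ice tongs, 158 mm long, hanging from spoke 4. Origin at their eye on the spoke, z up when still.
- drip_dish: Round shallow aluminium drip dish with a wire grid, 129 mm across, 18 mm high, 0.35 kg, loose, standing beside the carousel's foot, centre 133 to 137 mm from the carousel's axis. Origin: centre of its underside.
- carafe: Empty glass carafe, 190 mm high, 84 mm across, loose, standing about 215 mm from the carousel's axis. Origin: centre of the underside, z up. Leave alone.
- jigger: Copper double-cone jigger, 94 mm high, 44 mm across, loose, standing about 200 mm from the carousel's axis. Origin: centre of the underside. Leave alone.
- mixing_glass: Straight cut-glass mixing glass, 140 mm high, 92 mm across, loose, at the far left of the trolley. Origin: centre of the underside. Leave alone.
- squeezer: Red citrus squeezer lying on the left of the trolley, 220 mm long, 58 mm high, loose. Origin: on the trolley under the middle of its length. Leave alone.
- pick_dispenser: Push dispenser of wooden cocktail picks, clear with a white top, 104 mm high, 69 mm across, loose, on the low (90 mm) white perforated shelf along the right side of the trolley. Origin: centre of the underside. Leave alone.
- bitters: Small amber bottle, 125 mm high, 44 mm across, loose, on the low (90 mm) white perforated shelf along the right side of the trolley. Origin: centre of the underside. Leave alone.
Things that resemble listed ones, but are neither listed nor needed, are in the scene too. Of the things like the drip_dish, leave any that is blue or red; of the rest the smaller one is meant.

How it is judged (in metres and radians):
At the end, for the whole second after the job is handed in: The strainer's head hangs within 20 mm (seen from above) of the centre of the drip dish, so that all of it is over the dish, upright within 0.1 rad; the wheel is at rest; the carousel's foot and the dish are within 10 mm of where they started (horizontal distance between strainer_head and drip_dish below 0.02 m and angle between strainer's own z axis and vertical below 0.1 rad and velocity of joint wheel between -0.05 and 0.05 rad/s and distance of each of foot_rim, drip_dish from where it was at the start of the episode below 0.01 m and angle between carousel's own z axis and vertical below 0.05 rad); the robot touches nothing.
It fails at once if the carousel's foot or the drip dish is shifted or lifted by more than 10 mm, or the carousel is tipped (distance of any of foot_rim, carousel, drip_dish from where it was at the start of the episode above 0.01 m or angle between carousel's own z axis and vertical above 0.1 rad).
It fails at once if a spoke is gripped or pushed roughly (over 15 N) (contact force between any of the fingers, the arm and wheel above 15 N).
It fails at once if a hanging tool is pushed (over 3 N) instead of a spoke (contact force between any of the fingers, the arm and strainer above 3 N or contact force between any of the fingers, the arm and bar_spoon above 3 N or contact force between any of the fingers, the arm and muddler above 3 N or contact force between any of the fingers, the arm and bottle_opener above 3 N or contact force between any of the fingers, the arm and ice_tongs above 3 N).
It fails at once if a hanging tool is set swinging wildly (over 0.6 rad) (angle between any of strainer, bar_spoon, muddler, bottle_opener, ice_tongs's own z axis and vertical above 0.6 rad).
It fails at once if another thing on the trolley is moved by more than 15 mm, lifted or tipped (distance of any of carafe, jigger, mixing_glass, squeezer, pick_dispenser, bitters from where it was at the start of the episode above 0.015 m or angle between any of carafe, jigger, mixing_glass, squeezer, pick_dispenser, bitters's own z axis and vertical above 0.25 rad).
It also fails if it takes over 54 s, if anything falls off the work surface, if the arm or the gripper's body presses on something with over 40 N, if the wrist force passes 120 N, or if a joint passes its speed limit or range.

## Working session

There is one attempt and no reset: what is moved stays moved. The work goes in short steps, Python scripts to look and compute and a tool call to move; the robot and the scene stay as the last step left them, time stands still between calls to the robot, and variables do not carry over. Pictures are saved under pics/ and viewed, and the job is handed in when it is done.

Besides the shell and the picture viewer there is one more tool, called by a JSON object that holds its "method" and its "body". arm_command: Moves the arm, as the interface text tells. Its arguments: {"type":"object","properties":{"series":{"type":"array","items":{"type":"array","items":{"type":"array","items":{"type":"number"}}}},"newtons":{"type":"number"}},"required":["series"]}

```bash
mkdir -p pics; ls; python3 - <<'E'
from plant import bot, vision
import cv2,numpy as np
for n in("top","side"):
    f=vision.grab_frame(n)
    cv2.imwrite(f"pics/{n}0.png",f["image"][:,:,::-1])
    print(n,f["fx"],f["fy"],f["cx"],f["cy"]);print(np.round(f["camera_from_world"],4).tolist())
s=bot.read_state();print(s["time_s"],s["position"],s["tool_rot"],s["wrist_force"],s["finger_gap"])
E
```

```text
pics
top 366.5405166520347 366.5405166520347 325.0177232750269 199.14786986158444
[[-0.0404, -0.9992, 0.002, -7.1349], [-0.9759, 0.039, -0.2147, 620.3742], [0.2144, -0.0106, -0.9767, 1195.4714], [0.0, 0.0, 0.0, 1.0]]
side 388.68829664486657 388.68829664486657 321.701115700098 195.82171196883053
[[0.76, -0.6499, -0.0049, -449.1174], [-0.5065, -0.5877, -0.631, 389.749], [0.4072, 0.482, -0.7758, 1063.8176], [0.0, 0.0, 0.0, 1.0]]
0.1 [243.13277085 575.32798441 241.63779699] [[ 3.89294160e-01  9.21113365e-01 -4.74714112e-04]
 [ 9.21112683e-01 -3.89294450e-01 -1.12135144e-03]
 [-1.21769536e-03 -7.29623428e-07 -9.99999259e-01]] [ 0.25319492 -1.37220877  0.43873495] 85.3613756485072
```

View pics/top0.png

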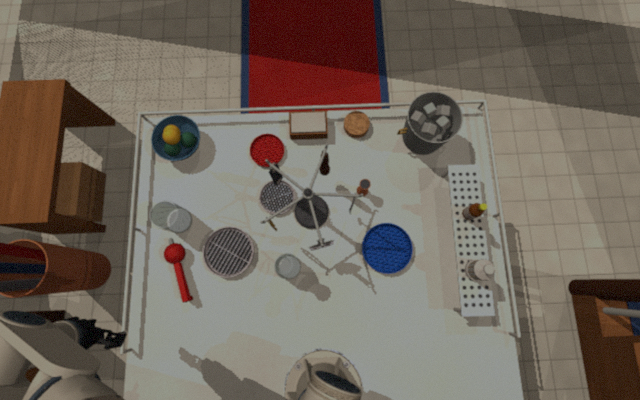

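View pics/side0.png

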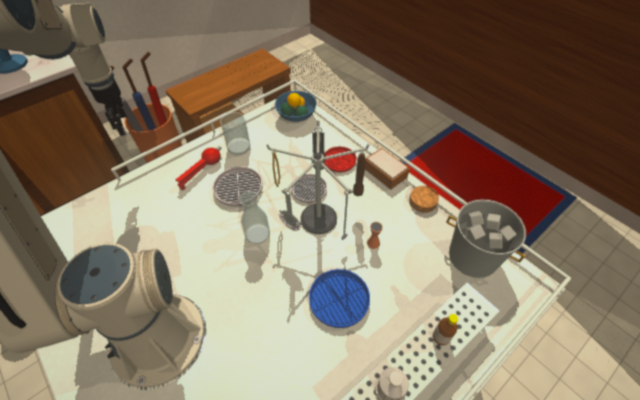

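```bash
python3 - <<'E'
import cv2
a=cv2.imread("pics/top0.png")[130:290,210:410];cv2.imwrite("pics/topc.png",cv2.resize(a,None,fx=3.75,fy=3.75,interpolation=cv2.INTER_CUBIC))
a=cv2.imread("pics/side0.png")[110:270,220:420];cv2.imwrite("pics/sidec.png",cv2.resize(a,None,fx=3.75,fy=3.75,interpolation=cv2.INTER_CUBIC))
E
```

```text
(no output)
```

View pics/topc.png

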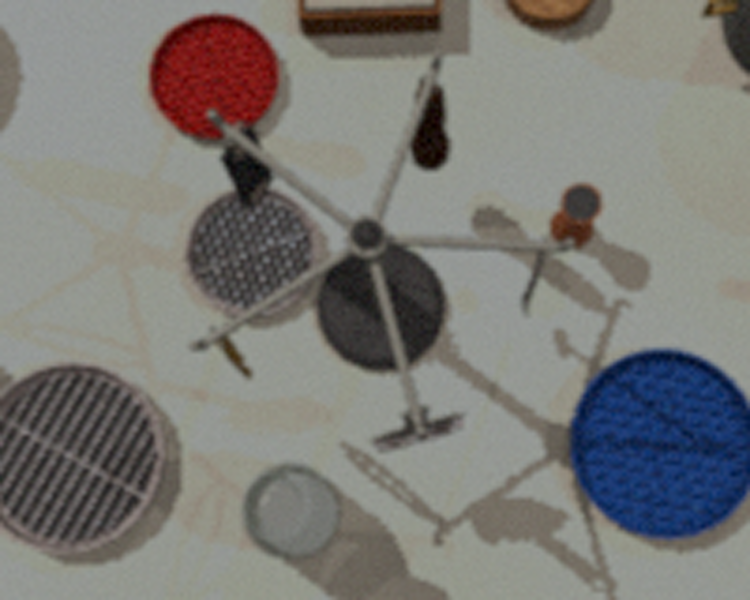

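View pics/sidec.png

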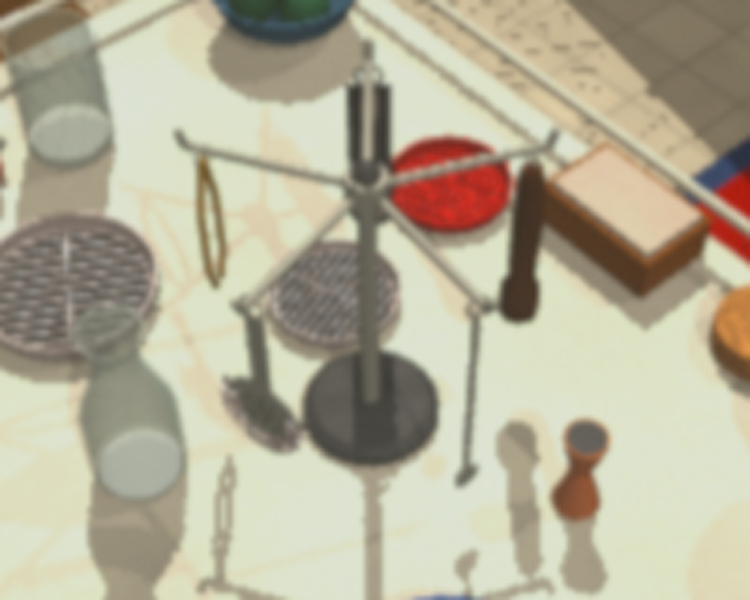

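```bash
cat > h.py <<'E'
import numpy as np, cv2
from plant import bot, vision
def ray(f,uv,z):
    T=np.array(f["camera_from_world"]);R=T[:3,:3];c=-R.T@T[:3,3]
    d=R.T@np.array([(uv[0]-f["cx"])/f["fx"],(uv[1]-f["cy"])/f["fy"],1.])
    return (c+d*(z-c[2])/d[2])
def proj(f,p):
    T=np.array(f["camera_from_world"]);q=T[:3,:3]@np.array(p)+T[:3,3]
    return np.array([f["fx"]*q[0]/q[2]+f["cx"],f["fy"]*q[1]/q[2]+f["cy"]])
E
python3 - <<'E'
from h import *
f=vision.grab_frame("top")
crop=lambda u,v:(210+(u+.5)/3.75-.5,130+(v+.5)/3.75-.5)
for n,uv,z in [("dish",(255,255),18),("foot",(382,303),21),("cap",(369,231),310),("hub",(369,237),290),("strtip",(423,408),301),("str_eye",(417,402),285),("tongs tip",(196,346),301),("opener tip",(212,117),301),("mud tip",(436,62),301),("spoon tip",(583,245),301),("carafe",(292,512),190),("jig",(582,202),94)]:
    print(n,np.round(ray(f,crop(*uv),z),1))
s=vision.grab_frame("side")
c2=lambda u,v:(220+(u+.5)/3.75-.5,110+(v+.5)/3.75-.5)
for n,uv,z in [("dish",(336,293),18),("foot",(370,403),21),("hub",(369,182),290),("strtip",(242,303),301),("spoontip",(491,304),301),("tongs",(182,140),301),("mud",(553,137),301)]:
    print(n,np.round(ray(s,c2(*uv),z),1))
E
```

```text
dish [642.8 137.   18. ]
foot [590.7  17.1  21. ]
cap [590.7  16.9 310. ]
hub [590.9  17.7 290. ]
strtip [458.9 -18.  301. ]
str_eye [465.3 -13.7 285. ]
tongs tip [511.1 146.8 301. ]
opener tip [687. 134. 301.]
mud tip [724.5 -38.3 301. ]
spoon tip [ 575.8 -142.1  301. ]
carafe [392.7  89.4 190. ]
jig [ 662.8 -169.4   94. ]
dish [647.7 134.3  18. ]
foot [587.8  13.6  21. ]
hub [595.1  18.6 290. ]
strtip [447.  -21.6 301. ]
spoontip [ 576. -134.  301.]
tongs [509.8 136.8 301. ]
mud [724.5 -44.4 301. ]
```

Candidates for the dish in the top view are small grey (278,198), large grey (229,252), blue (387,248) and red (267,151). The blue and red ones are ruled out, and the smaller grey one stands beside the foot at about 131 mm from the axis, so I take (278,198). The crop also shows the strainer's head (round plate with spring) on the spoke pointing at the robot, at about (322,243).

The wheel axis is at (590,17). The strainer is at −166° and the dish at about +65.6°, so I need roughly −128° (clockwise). I'll push the opener spoke (50°) from its anticlockwise side.

{"method": "arm_command", "body": {"series": [[[1,0,0,4,0,0,0],[1,0,0,8,0,0,0],[1,0,0,12,0,0,0],[1,0,0,14,0,0,0],[1,3,-4,14,0,0,0],[1,5,-7,14,0,0,0],[1,7,-10,14,0,0,0],[1,9,-13,14,0,0,0],[1,11,-16,14,0,0,0],[1,13,-19,14,0,0,0],[1,15,-22,14,0,0,0],[1,17,-24,14,0,0,0]]]}}

```text
time_s: 1.2
position: [413.6, 332.9, 382.0]
tool_rot: [[0.39, 0.921, -0.0], [0.921, -0.39, -0.001], [-0.001, 0.0, -1.0]]
wrist_force: [-0.2, 0.8, 0.4]
finger_gap: -0.3
```

{"method": "arm_command", "body": {"series": [[[1,2,-3,0,0,0,0],[1,4,-6,0,0,0,0],[1,6,-9,0,0,0,0],[1,8,-12,0,0,0,0],[1,11,-15,0,0,0,0],[1,13,-18,0,0,0,0],[1,16,-21,0,0,0,0],[1,18.2,-23.4,0,0,0,0],[1,18.2,-23.4,0,0,0,0],[1,18.2,-23.4,0,0,0,0]]]}}

```text
time_s: 2.03
position: [596.3, 97.4, 381.2]
tool_rot: [[0.392, 0.92, -0.001], [0.92, -0.392, -0.002], [-0.002, -0.001, -1.0]]
wrist_force: [-1.3, -0.7, -1.4]
finger_gap: 0.1
```

```bash
python3 - <<'E'
from h import *
for n in("top","side"):
    f=vision.grab_frame(n);a=f["image"][:,:,::-1].copy()
    p=np.array(bot.read_state()["position"]);print(p,proj(f,p-[0,0,11]))
    u,v=proj(f,(590,17,285)).astype(int)
    a=a[max(v-90,0):v+90,u-110:u+110]
    cv2.imwrite(f"pics/{n}1.png",cv2.resize(a,None,fx=3,fy=3,interpolation=cv2.INTER_CUBIC))
E
```

```text
[595.56241289  98.38666375 381.39841608] [275.88461924 185.21067197]
[595.1773282   99.12191596 381.64345241] [298.7489659  121.53302331]
```

View pics/top1.png

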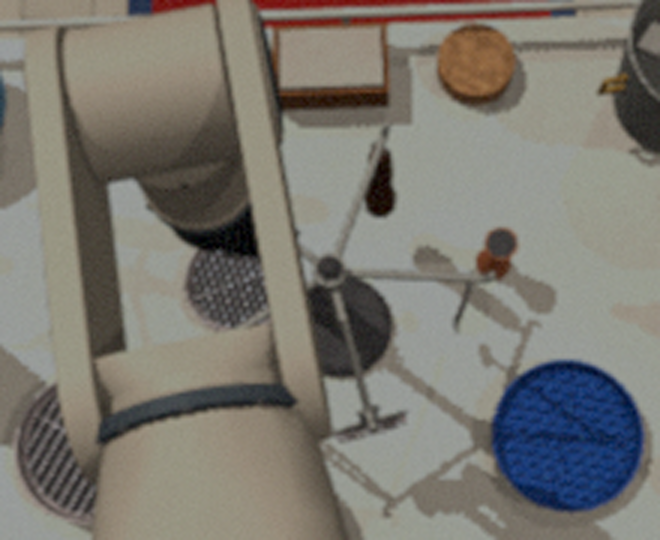

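View pics/side1.png

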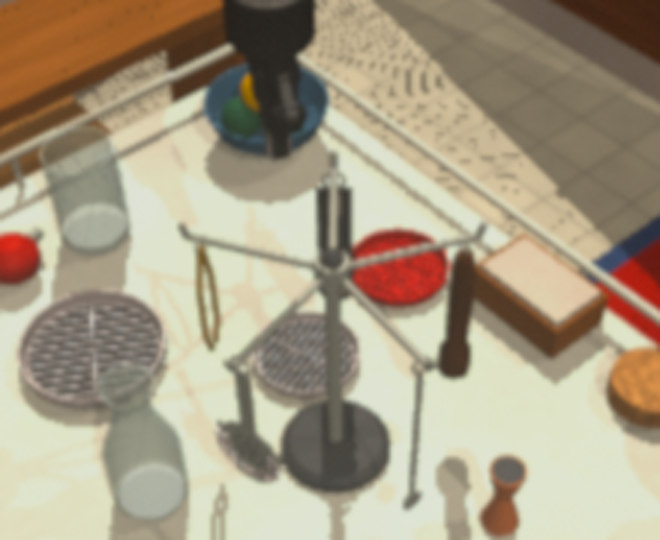

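{"method": "arm_command", "body": {"series": [[[1,0,0,-2.5,0,0,0],[1,0,0,-5,0,0,0],[1,0,0,-7,0,0,0],[1,0,0,-8.5,0,0,0],[1,0,0,-9.8,0,0,0],[1,0,0,-9.8,0,0,0],[1,0,0,-9.8,0,0,0]]]}}

```text
time_s: 2.72
position: [594.3, 100.1, 283.6]
tool_rot: [[0.389, 0.921, -0.002], [0.921, -0.389, -0.001], [-0.002, -0.002, -1.0]]
wrist_force: [0.5, -0.6, -0.2]
finger_gap: 0.1
```

```bash
python3 - <<'E'
from h import *
f=vision.grab_frame("side");a=f["image"][:,:,::-1].copy()
s=bot.read_state();print(s["position"],s["wrist_force"])
u,v=proj(f,(590,17,285)).astype(int)
a=a[max(v-90,0):v+90,u-110:u+110]
cv2.imwrite(f"pics/side2.png",cv2.resize(a,None,fx=3,fy=3,interpolation=cv2.INTER_CUBIC))
p=s["position"]
for t in range(85,-90,-5):
    q=np.array([590.5,17])+82*np.array([np.cos(np.radians(t)),np.sin(np.radians(t))]);print(t,np.round(q,1),np.round((q-p[:2])/10,2))
E
```

```text
[594.97008873 100.02397228 284.44526601] [0.23186562 0.43182071 0.39146292]
85 [597.6  98.7] [ 0.27 -0.13]
80 [604.7  97.8] [ 0.98 -0.23]
75 [611.7  96.2] [ 1.68 -0.38]
70 [618.5  94.1] [ 2.36 -0.6 ]
65 [625.2  91.3] [ 3.02 -0.87]
60 [631.5  88. ] [ 3.65 -1.2 ]
55 [637.5  84.2] [ 4.26 -1.59]
50 [643.2  79.8] [ 4.82 -2.02]
45 [648.5  75. ] [ 5.35 -2.5 ]
40 [653.3  69.7] [ 5.83 -3.03]
35 [657.7  64. ] [ 6.27 -3.6 ]
30 [661.5  58. ] [ 6.65 -4.2 ]
25 [664.8  51.7] [ 6.98 -4.84]
20 [667.6  45. ] [ 7.26 -5.5 ]
15 [669.7  38.2] [ 7.47 -6.18]
10 [671.3  31.2] [ 7.63 -6.88]
5 [672.2  24.1] [ 7.72 -7.59]
0 [672.5  17. ] [ 7.75 -8.3 ]
-5 [672.2   9.9] [ 7.72 -9.02]
-10 [671.3   2.8] [ 7.63 -9.73]
-15 [669.7  -4.2] [  7.47 -10.42]
-20 [667.6 -11. ] [  7.26 -11.11]
-25 [664.8 -17.7] [  6.98 -11.77]
-30 [661.5 -24. ] [  6.65 -12.4 ]
-35 [657.7 -30. ] [  6.27 -13.01]
-40 [653.3 -35.7] [  5.83 -13.57]
-45 [648.5 -41. ] [  5.35 -14.1 ]
-50 [643.2 -45.8] [  4.82 -14.58]
-55 [637.5 -50.2] [  4.26 -15.02]
-60 [631.5 -54. ] [  3.65 -15.4 ]
-65 [625.2 -57.3] [  3.02 -15.73]
-70 [618.5 -60.1] [  2.36 -16.01]
-75 [611.7 -62.2] [  1.68 -16.22]
-80 [604.7 -63.8] [  0.98 -16.38]
-85 [597.6 -64.7] [  0.27 -16.47]
```

View pics/side2.png

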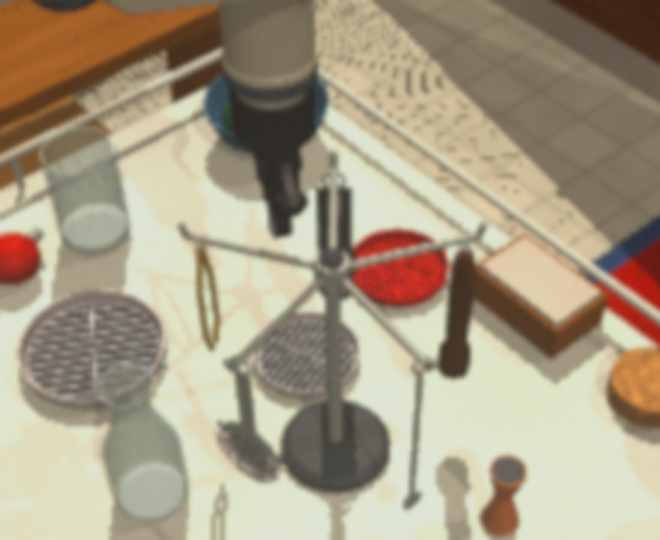

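{"method": "arm_command", "body": {"series": [[[1,0.55,-0.18,0,0,0,0],[1,0.98,-0.23,0,0,0,0],[1,1.4,-0.32,0,0,0,0],[1,1.8,-0.42,0,0,0,0],[1,2.1,-0.5,0,0,0,0],[1,2.36,-0.6,0,0,0,0],[1,2.5,-0.65,0,0,0,0],[1,2.63,-0.7,0,0,0,0],[1,2.76,-0.76,0,0,0,0],[1,2.9,-0.81,0,0,0,0],[1,3.02,-0.87,0,0,0,0],[1,3.15,-0.93,0,0,0,0]]]}}

```text
time_s: 3.77
position: [626.5, 90.7, 284.5]
tool_rot: [[0.389, 0.921, -0.001], [0.921, -0.389, -0.001], [-0.001, -0.0, -1.0]]
wrist_force: [0.7, -0.7, 0.1]
finger_gap: 0.1
```

{"method": "arm_command", "body": {"series": [[[1,0.19,-0.1,0,0,0,0],[1,0.38,-0.2,0,0,0,0],[1,0.5,-0.27,0,0,0,0],[1,0.69,-0.38,0,0,0,0],[1,0.87,-0.5,0,0,0,0],[1,1.1,-0.65,0,0,0,0],[1,1.28,-0.78,0,0,0,0],[1,1.45,-0.9,0,0,0,0],[1,1.67,-1.09,0,0,0,0],[1,1.84,-1.23,0,0,0,0],[1,2.0,-1.37,0,0,0,0],[1,2.2,-1.57,0,0,0,0]]]}}

```text
time_s: 4.77
position: [648.6, 74.9, 284.5]
tool_rot: [[0.389, 0.921, -0.001], [0.921, -0.389, -0.001], [-0.001, -0.001, -1.0]]
wrist_force: [-0.0, -0.4, 0.6]
finger_gap: -0.1
```

```bash
cat > look.py <<'E'
from h import *
import sys
f=vision.grab_frame("side");a=f["image"][:,:,::-1].copy()
s=bot.read_state();print(s["time_s"],s["position"],s["wrist_force"])
u,v=proj(f,(590,17,285)).astype(int)
a=a[max(v-90,0):v+90,u-110:u+110]
cv2.imwrite(f"pics/{sys.argv[1]}.png",cv2.resize(a,None,fx=3,fy=3,interpolation=cv2.INTER_CUBIC))
E
python3 look.py s3
```

```text
4.8167 [649.01854258  74.4959922  284.46388973] [ 0.47878592 -0.93811861 -0.56521972]
```

View pics/s3.png

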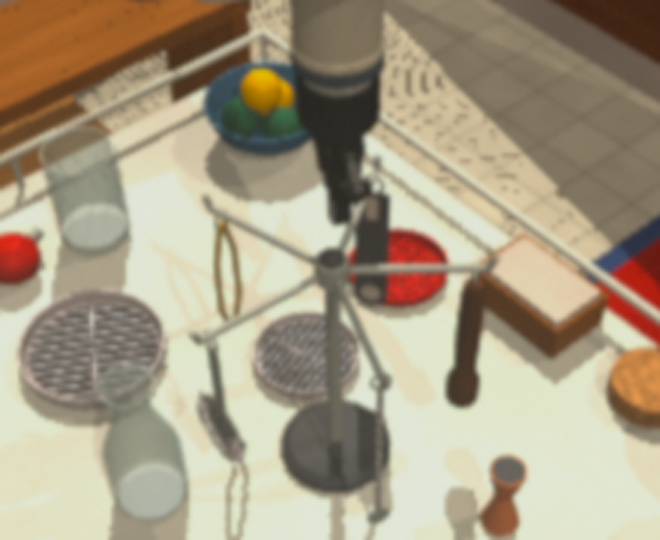

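{"method": "arm_command", "body": {"series": [[[1,0.15,-0.17,0,0,0,0],[1,0.29,-0.34,0,0,0,0],[1,0.43,-0.5,0,0,0,0],[1,0.58,-0.68,0,0,0,0],[1,0.73,-0.88,0,0,0,0],[1,0.87,-1.07,0,0,0,0],[1,1.0,-1.27,0,0,0,0],[1,1.13,-1.47,0,0,0,0],[1,1.25,-1.67,0,0,0,0],[1,1.37,-1.88,0,0,0,0],[1,1.48,-2.1,0,0,0,0],[1,1.58,-2.31,0,0,0,0]]]}}

```text
time_s: 5.82
position: [665.0, 51.2, 284.5]
tool_rot: [[0.389, 0.921, -0.0], [0.921, -0.389, -0.001], [-0.001, 0.0, -1.0]]
wrist_force: [-0.0, -0.1, 0.6]
finger_gap: 0.1
```

{"method": "arm_command", "body": {"series": [[[1,0.09,-0.2,0,0,0,0],[1,0.18,-0.41,0,0,0,0],[1,0.26,-0.62,0,0,0,0],[1,0.34,-0.84,0,0,0,0],[1,0.41,-1.07,0,0,0,0],[1,0.47,-1.3,0,0,0,0],[1,0.53,-1.53,0,0,0,0],[1,0.58,-1.76,0,0,0,0],[1,0.63,-2.0,0,0,0,0],[1,0.67,-2.24,0,0,0,0],[1,0.7,-2.48,0,0,0,0],[1,0.72,-2.71,0,0,0,0]]]}}

```text
time_s: 6.82
position: [672.2, 23.8, 284.5]
tool_rot: [[0.389, 0.921, -0.0], [0.921, -0.389, -0.001], [-0.001, 0.0, -1.0]]
wrist_force: [-0.0, 0.8, -0.1]
finger_gap: 0.2
```

```bash
python3 look.py s4
```

```text
6.8667 [672.26840054  23.38223845 284.49358025] [ 0.41839126 -0.28094771  0.08180772]
```

View pics/s4.png

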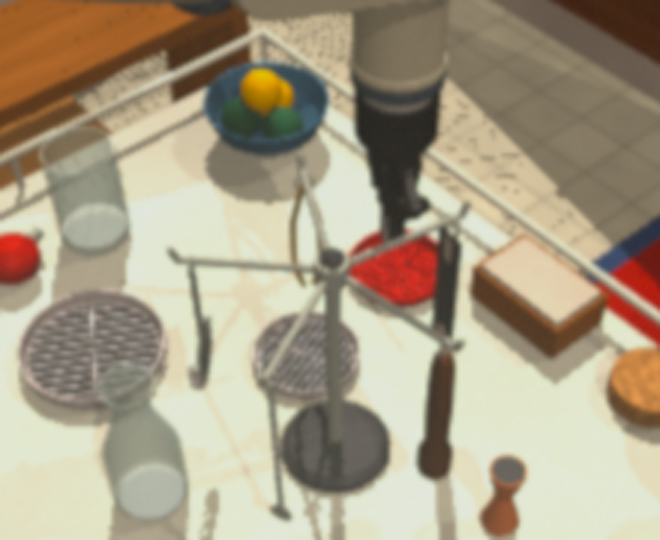

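{"method": "arm_command", "body": {"series": [[[1,0.01,-0.22,0,0,0,0],[1,0.02,-0.44,0,0,0,0],[1,0.03,-0.66,0,0,0,0],[1,0.03,-0.9,0,0,0,0],[1,0.02,-1.14,0,0,0,0],[1,0.0,-1.38,0,0,0,0],[1,-0.02,-1.62,0,0,0,0],[1,-0.05,-1.86,0,0,0,0],[1,-0.09,-2.09,0,0,0,0],[1,-0.14,-2.32,0,0,0,0],[1,-0.19,-2.55,0,0,0,0],[1,-0.25,-2.78,0,0,0,0]]]}}

```text
time_s: 7.87
position: [669.7, -4.7, 284.5]
tool_rot: [[0.389, 0.921, -0.0], [0.921, -0.389, -0.001], [-0.001, 0.0, -1.0]]
wrist_force: [0.9, 1.6, -0.1]
finger_gap: 0.1
```

{"method": "arm_command", "body": {"series": [[[1,-0.06,-0.2,0,0,0,0],[1,-0.13,-0.42,0,0,0,0],[1,-0.21,-0.64,0,0,0,0],[1,-0.29,-0.86,0,0,0,0],[1,-0.39,-1.08,0,0,0,0],[1,-0.49,-1.3,0,0,0,0],[1,-0.59,-1.51,0,0,0,0],[1,-0.7,-1.72,0,0,0,0],[1,-0.82,-1.93,0,0,0,0],[1,-0.94,-2.14,0,0,0,0],[1,-1.07,-2.34,0,0,0,0],[1,-1.2,-2.54,0,0,0,0]]]}}

```text
time_s: 8.87
position: [657.6, -30.2, 284.5]
tool_rot: [[0.389, 0.921, -0.0], [0.921, -0.389, -0.001], [-0.001, 0.0, -1.0]]
wrist_force: [0.6, 0.9, -0.7]
finger_gap: -0.2
```

```bash
python3 look.py s5
```

```text
8.9167 [657.38497523 -30.62033311 284.51350576] [0.49804151 0.26761897 0.02707799]
```

View pics/s5.png

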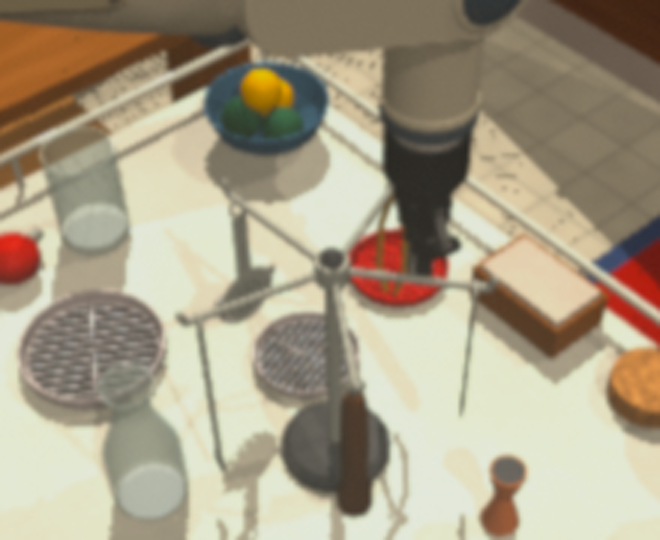

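```bash
cat > ang.py <<'E'
from h import *
import sys
f=vision.grab_frame("side") 
u,v=proj(f,(590,17,285)).astype(int); v0=max(v-90,0)
for a in sys.argv[1:]:
    x,y=map(float,a.split(","))
    p=ray(f,(u-110+(x+.5)/3-.5,v0+(y+.5)/3-.5),301)
    d=p[:2]-[590.5,17];print(np.round(p,1),np.hypot(*d),np.degrees(np.arctan2(d[1],d[0])))
E
python3 ang.py 225,181 182,320 494,288
```

```text
[582.  169.5 301. ] 152.726861270355 93.17422283837098
[442.6  46.7 301. ] 150.81849125701285 168.6498275032402
[ 679.4 -106.2  301. ] 151.92115744137604 -54.16917757342072
```

{"method": "arm_command", "body": {"series": [[[1,-0.12,-0.15,0,0,0,0],[1,-0.26,-0.33,0,0,0,0],[1,-0.41,-0.52,0,0,0,0],[1,-0.56,-0.7,0,0,0,0],[1,-0.72,-0.88,0,0,0,0],[1,-0.89,-1.05,0,0,0,0],[1,-1.06,-1.22,0,0,0,0],[1,-1.24,-1.38,0,0,0,0],[1,-1.42,-1.53,0,0,0,0],[1,-1.6,-1.68,0,0,0,0],[1,-1.75,-1.8,0,0,0,0],[1,-1.86,-1.88,0,0,0,0]]]}}

```text
time_s: 9.97
position: [638.7, -49.5, 284.5]
tool_rot: [[0.389, 0.921, -0.0], [0.921, -0.389, -0.002], [-0.002, 0.0, -1.0]]
wrist_force: [1.5, 1.0, 0.1]
finger_gap: -0.2
```

```bash
python3 look.py s6; python3 - <<'E'
from h import *
f=vision.grab_frame("top");a=f["image"][130:290,210:410,::-1]
cv2.imwrite("pics/t6.png",cv2.resize(a,None,fx=3.75,fy=3.75,interpolation=cv2.INTER_CUBIC))
E
```

```text
10.0167 [638.57030792 -49.54749899 284.53404378] [-0.02742528 -0.20456158  0.42962351]
```

View pics/s6.png

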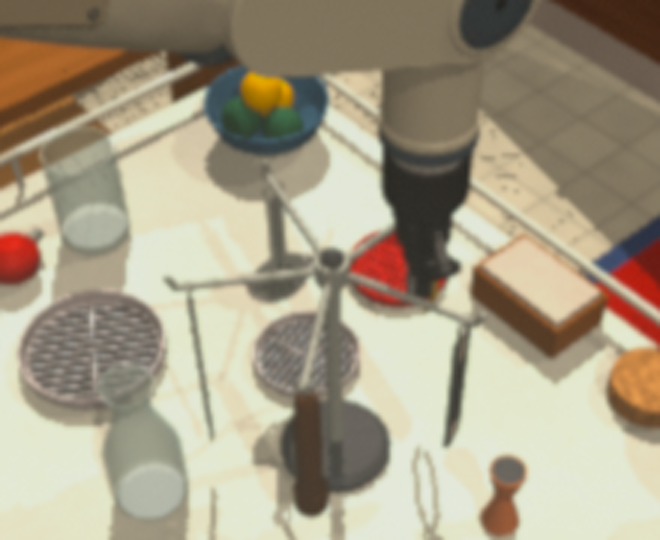

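View pics/t6.png

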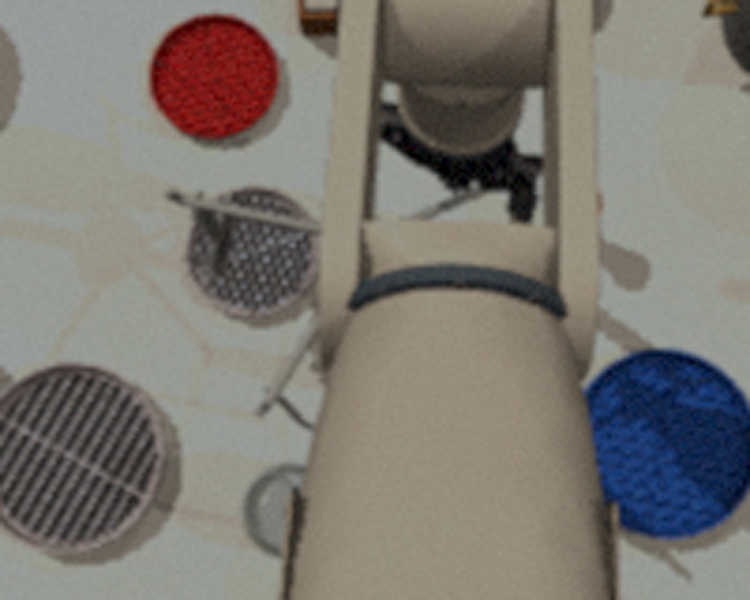

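```bash
python3 ang.py 266,170 170,284 475,322; python3 - <<'E'
from h import *
f=vision.grab_frame("top")
for a,z in [((172,194),301),((195,200),285),((262,411),301)]:
    p=ray(f,(210+(a[0]+.5)/3.75-.5,130+(a[1]+.5)/3.75-.5),z);d=p[:2]-[590.7,17.2];print(p,np.hypot(*d),np.degrees(np.arctan2(d[1],d[0])))
E
```

```text
[622.7 155.9 301. ] 142.62057446727047 76.94673939591445
[460.   89.8 301. ] 149.4254178710879 150.83777621977407
[ 637.4 -124.4  301. ] 149.00751752862718 -71.66448732657734
[627.46133805 164.4397476  301.        ] 151.75947828048157 75.98155687486927
[626.47487662 149.82124323 285.        ] 137.36169754830254 74.90365708687789
[461.44466812  99.03323704 301.        ] 152.98241567330626 147.66156557797387
```

{"method": "arm_command", "body": {"series": [[[1,-0.12,-0.09,0,0,0,0],[1,-0.25,-0.18,0,0,0,0],[1,-0.38,-0.26,0,0,0,0],[1,-0.5,-0.33,0,0,0,0],[1,-0.61,-0.39,0,0,0,0],[1,-0.72,-0.45,0,0,0,0],[1,-0.82,-0.51,0,0,0,0],[1,-0.92,-0.56,0,0,0,0],[1,-1.0,-0.61,0,0,0,0],[1,-1.06,-0.64,0,0,0,0],[1,-1.11,-0.67,0,0,0,0],[1,-1.15,-0.69,0,0,0,0]]]}}

```text
time_s: 11.17
position: [627.3, -56.3, 284.5]
tool_rot: [[0.389, 0.921, -0.0], [0.921, -0.389, -0.002], [-0.002, 0.0, -1.0]]
wrist_force: [1.1, 1.1, 0.2]
finger_gap: 0.5
```

```bash
python3 look.py s7; python3 - <<'E'
from h import *
f=vision.grab_frame("top");a=f["image"][130:290,210:410,::-1]
cv2.imwrite("pics/t7.png",cv2.resize(a,None,fx=3.75,fy=3.75,interpolation=cv2.INTER_CUBIC))
E
```

```text
11.2167 [627.24242004 -56.32799578 284.53420039] [0.08294091 0.19763653 0.09633844]
```

View pics/s7.png

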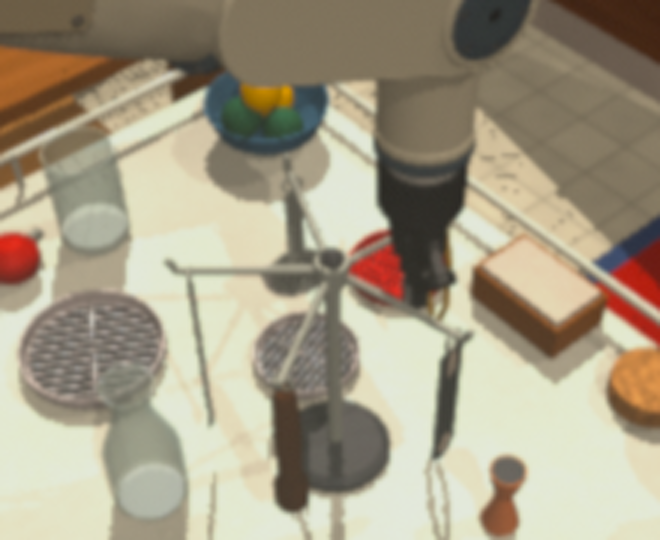

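View pics/t7.png

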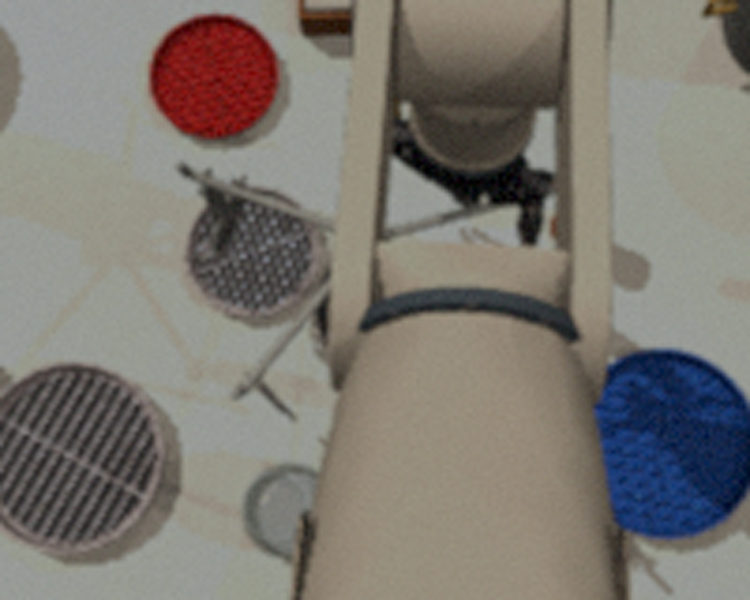

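```bash
python3 - <<'E'
from h import *
f=vision.grab_frame("top")
for a,z in [((184,169),301),((206,177),285),((238,395),301)]:
    p=ray(f,(210+(a[0]+.5)/3.75-.5,130+(a[1]+.5)/3.75-.5),z);d=p[:2]-[590.7,17.2];print(p,np.hypot(*d),np.degrees(np.arctan2(d[1],d[0])))
E
python3 ang.py 288,161 170,265
```

```text
[646.66355827 155.39002138 301.        ] 149.09192420631604 67.95326373722195
[644.3818135  141.33787825 285.        ] 135.24773534775642 66.61455775023417
[473.80970424 116.34724921 301.        ] 153.27595463604675 139.69513364483072
[647.8 152.2 301. ] 146.8583562740949 67.04641803062756
[474.  109.7 301. ] 148.8810631665981 141.4885797409133
```

{"method": "arm_command", "body": {"series": [[[1,-0.1,-0.05,0,0,0,0],[1,-0.2,-0.1,0,0,0,0],[1,-0.25,-0.12,0,0,0,0],[1,-0.25,-0.12,0,0,0,0],[1,0.2,0.15,0,0,0,0],[1,0.6,0.4,0,0,0,0],[1,0.8,0.6,0,0,0,0],[1,0.8,0.6,2,0,0,0],[1,0.8,0.6,5,0,0,0],[1,0.8,0.6,8,0,0,0],[1,0.8,0.6,11,0,0,0],[1,0.8,0.6,14,0,0,0]]]}}

```text
time_s: 12.37
position: [635.4, -50.0, 425.9]
tool_rot: [[0.389, 0.921, -0.001], [0.921, -0.389, -0.002], [-0.002, 0.0, -1.0]]
wrist_force: [1.4, 0.4, -0.5]
finger_gap: 0.1
```

{"method": "arm_command", "body": {"series": [[[1,-1,-3,2,0,0,0],[1,-2,-6,2,0,0,0],[1,-3,-9,2,0,0,0],[1,-4,-12,2,0,0,0],[1,-5,-15,2,0,0,0],[1,-6,-18,2,0,0,0],[1,-7,-21,2,0,0,0],[1,-8,-23,2,0,0,0],[1,-8,-23,2,0,0,0],[1,-8,-23,2,0,0,0],[1,-8,-23,2,0,0,0],[1,-8,-23,2,0,0,0]]]}}

```text
time_s: 13.37
position: [555.9, -279.0, 445.9]
tool_rot: [[0.388, 0.922, -0.001], [0.922, -0.388, -0.002], [-0.002, 0.0, -1.0]]
wrist_force: [0.3, -0.5, -0.5]
finger_gap: 0.1
```

```bash
python3 look.py s8; python3 - <<'E'
from h import *
f=vision.grab_frame("top");a=f["image"][130:290,210:410,::-1]
cv2.imwrite("pics/t8.png",cv2.resize(a,None,fx=3.75,fy=3.75,interpolation=cv2.INTER_CUBIC))
E
```

```text
13.4167 [ 555.95610072 -278.92396651  445.89596823] [ 0.70767264 -0.3378837   0.25223564]
```

View pics/s8.png

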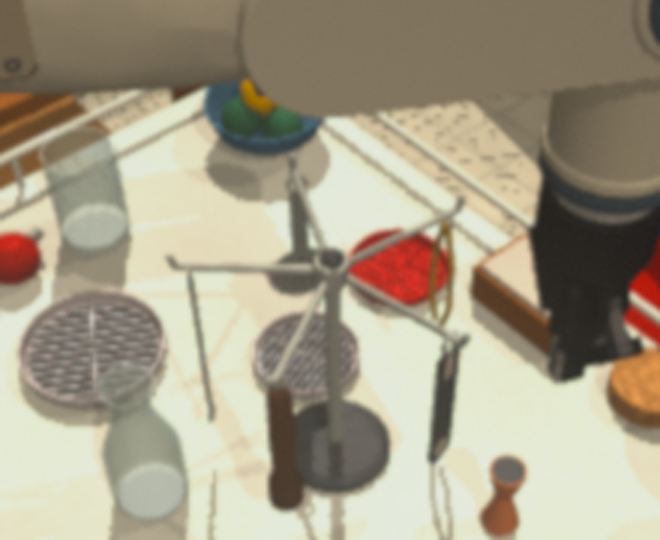

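View pics/t8.png

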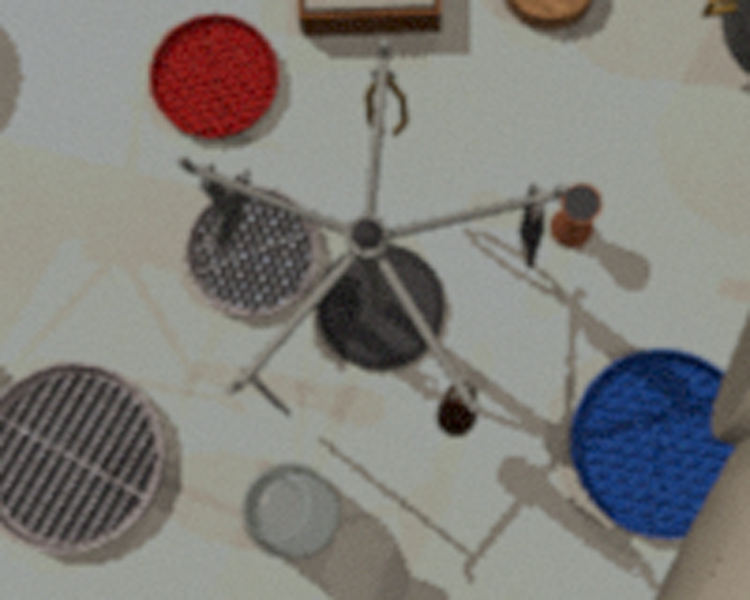

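```bash
python3 - <<'E'
from h import *
f=vision.grab_frame("top")
C=lambda a:(210+(a[0]+.5)/3.75-.5,130+(a[1]+.5)/3.75-.5)
for i,(a,z) in enumerate([((187,163),301),((238,385),301),((470,387),301),((578,192),301),((384,48),301)]):
    p=ray(f,C(a),z);d=p[:2]-[590.7,17.2];print(np.round(p,1),np.hypot(*d),(np.degrees(np.arctan2(d[1],d[0]))-72*i)%360)
print("dish",ray(f,C((254,254)),18),"headguess",ray(f,C((229,206)),150))
for ang in (64,65.5,67,):
    p=(590.7+135*np.cos(np.radians(ang)),17.2+135*np.sin(np.radians(ang)),150)
    u=proj(f,p);print(ang,p,(u[0]+.5-210)*3.75-.5,(u[1]+.5-130)*3.75-.5)
# dish circle: edges of rim, left/right/top/bottom extents by crop pixels
L,R,T,B=[ray(f,C(a),16) for a in((187,255),(322,255),(255,188),(255,325))]
print(np.round([L,R,T,B],1),(L+R)/2,(T+B)/2)
E
```

```text
[651.3 153.1 301. ] 148.8107804898229 65.97260647973776
[481.1 116.3 301. ] 147.72036429650885 65.87990471826205
[472.9 -52.9 301. ] 137.10032959265087 66.74721557107324
[ 616.9 -141.   301. ] 160.32963576050963 63.38699368065198
[737.5   1.2 301. ] 147.69358795444936 65.79620471327041
dish [643.78486853 137.90728407  18.        ] headguess [656.83948153 142.86183272 150.        ]
64 (np.float64(649.8801048165255), np.float64(138.53719625038755), 150) 234.08164532368443 213.60386131755615
65.5 (np.float64(646.6835877585924), np.float64(140.04477156833332), 150) 232.36814062324174 217.25912147831718
67 (np.float64(643.448702346052), np.float64(141.46815521607945), 150) 230.75069713276565 220.95807200671362
[[645.8 202.3  16. ]
 [640.7  73.1  16. ]
 [709.7 136.4  16. ]
 [575.3 138.1  16. ]] [643.24354894 137.67863351  16.        ] [642.48913362 137.21622412  16.        ]
```

{"method": "arm_command", "body": {"series": [[[1,0,0,0,0,0,0],[1,0,0,0,0,0,0],[1,0,0,0,0,0,0],[1,0,0,0,0,0,0],[1,0,0,0,0,0,0],[1,0,0,0,0,0,0],[1,0,0,0,0,0,0],[1,0,0,0,0,0,0],[1,0,0,0,0,0,0],[1,0,0,0,0,0,0],[1,0,0,0,0,0,0],[1,0,0,0,0,0,0]]]}}

```text
time_s: 14.52
position: [555.9, -279.1, 445.9]
tool_rot: [[0.388, 0.922, -0.001], [0.922, -0.388, -0.002], [-0.002, 0.0, -1.0]]
wrist_force: [0.4, 0.0, 0.3]
finger_gap: -0.1
```

{"method": "arm_command", "body": {"series": [[[1,0,0,0,0,0,0],[1,0,0,0,0,0,0],[1,0,0,0,0,0,0],[1,0,0,0,0,0,0],[1,0,0,0,0,0,0],[1,0,0,0,0,0,0],[1,0,0,0,0,0,0],[1,0,0,0,0,0,0],[1,0,0,0,0,0,0],[1,0,0,0,0,0,0],[1,0,0,0,0,0,0],[1,0,0,0,0,0,0]]]}}

```text
time_s: 15.52
position: [555.9, -279.1, 445.9]
tool_rot: [[0.388, 0.922, -0.001], [0.922, -0.388, -0.002], [-0.002, 0.0, -1.0]]
wrist_force: [0.4, -0.0, 0.8]
finger_gap: 0.1
```

```bash
python3 - <<'E'
from h import *
fr=[vision.grab_frame("top")["image"][130:290,210:370].astype(int) for _ in range(8)]
print([float(np.abs(cv2.blur((a-fr[0]).astype(np.float32),(3,3))).max()) for a in fr])
a=fr[-1].astype(np.uint8)[:,:,::-1];b=cv2.resize(a,None,fx=3.75,fy=3.75,interpolation=cv2.INTER_CUBIC);cv2.imwrite("pics/t9.png",b)
E
```

```text
[0.0, 9.44444465637207, 8.666666984558105, 9.222222328186035, 11.333333015441895, 8.222222328186035, 8.11111068725586, 9.333333015441895]
```

View pics/t9.png

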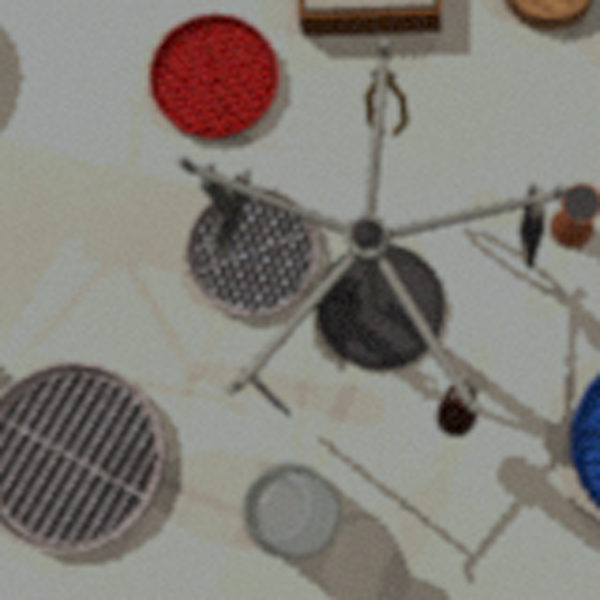

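The picture has stopped changing apart from noise. The strainer spoke runs over the small grey dish (crop 254,254), and the foot (382,303), dish and carafe (292,512) are where they started.

```bash
python3 -c "
from plant import bot
print(bot.finish_job())"
```

```text
the job is handed in; nothing more can be done
None
```

I turned the wheel about 128° clockwise by pushing the bottle-opener spoke with the shut fingertips. I then backed off, lifted clear and handed the job in at about 16 s; no verdict came back.

**Position:** the strainer spoke ended at about 65.7° and the small grey dish lies at about 66.4°. Seen from above, the strainer head should be about 5 mm from the dish centre, against the 20 mm limit. That assumes it hangs straight down 135 mm from the axis.

**Stillness and disturbance:** eight frames taken over about 0.4 s differed only by noise, so the wheel and strainer looked at rest. I saw no movement of the foot, dish, carafe or jigger. The wrist force readings stayed below about 2 N while pushing.

**Disagreements:**
- The two views differed by about 5 mm on the dish position, roughly 2° in its direction.
- The single angles I read from the spoke tips in the last top view were spread by about 3°.
- A rough pixel reading of the strainer head itself came out about 14 mm from the dish centre. I trust it less than the spoke fit, and it is still within the limit.

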